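Fit the cover of a measuring cell over its studs and lock it

TASK

Put the loose cover plate with the blue handle on the grey measuring cell: slide it over the two studs with gentle pressure (never more than 35 N between cover and cell), feeling for the place where its holes drop over them, and lower it fully home, flat on the cell. Only then swing the red keeper in over the cover's end as far as it goes, let go, and leave the other things on the bench where they stand.

Things in the scene. Friction and masses are not known exactly. Their poses are not given: they have to be found in the camera images.
- cover_handle (a point): Point to grip the loose cover: on the axis of its blue upright bar handle, 30 mm above the plate's underside. The bar is 14 mm thick (x), 36 mm long (y), its top 46 mm above the underside; a 22 x 44 mm blue foot stands 1.5 mm proud of the plate round its bottom. Axes are the cover's: x across the bar, y along it, z up. The cover is the same after a half turn.
- slot_mid (a point): Point on the flat top of the grey cell, midway between its two slots, 30 mm above the bench; x along the slots, y across them, z up. Two studs stand at y = -32 and +32 mm, both at the same x, anywhere from -15 to +15 mm: not reported, to be found by feel or eye. Handle point of the cover: 30 mm above here when fully home, 44 mm when resting on the stud tips.
- keeper (a joint): Angle of the red swing keeper about its upright pivot: 0 = arm along the cell's -x (open; it starts at -0.7 to 0), growing clockwise seen from above to the stop at 1.571 = closed, arm along the cell's +y over the cover's end. Stays where it is left (friction 0.04 N m). The arm passes 2 mm above a cover that is fully home, and is blocked by one that is not.
- keeper_post (a point): Middle of the gripping part of the keeper's black upright finger post, 12 mm diameter, 36 mm tall, standing on the red arm 32 mm from the pivot; this point is 24 mm above the arm's top (the post's top is 12 mm higher) and 38 mm above the cell's top.
- keeper_pivot (a point): Pivot axis of the keeper (at x = 0, y = -74 mm of the cell), at the same height as the post point.
- cover: The cover: aluminium plate 70 x 120 x 6 mm (x, y, z), about 0.22 kg, lying flat on the bench, handle up at its middle. Two rectangular through holes, 10 mm (x) by 13 mm (y), centred at x = 0, y = -32 and +32 mm. Origin at the centre of its underside, axes as at its handle point.
- cell_base: The grey measuring cell, fixed: a block 100 mm (x) by 162 mm (y, from -90 to +72 mm), 30 mm tall, with two steel studs of 8 mm diameter with slightly chamfered tips, standing 14 mm above its top (cover holes: 2 mm wider in x, 5 in y), clamped fast. Its red keeper is at the -y end. Origin 30 mm below slot_mid, same axes.
- stirrer_hotplate: Obstacle, fixed: grey magnetic stirrer with a round top plate, about 120 mm tall, standing between the two places where cell and cover can be; origin under its middle.
- beaker_left: Bystander: glass beaker, 86 mm tall, origin at the centre of its underside.
- timer: Bystander: white bench timer, 54 mm tall, origin under its centre.
- red_lid_jar: Bystander: white jar with red lid, 45 mm diameter, 62 mm tall, origin under its centre.
- amber_drop_bottle: Bystander: small amber bottle with white cap, 40 mm diameter, 81 mm tall, origin under its centre.
Not all that is in view belongs to the job. What is shaped like the cover but orange is not meant.

How it is judged (in metres and radians):
On the way:
1. the cover is fully home over the studs, flat on the cell, with the keeper still open (z of cover_handle in the frame of slot_mid between 0.027 and 0.0318 m and x of cover_handle in the frame of slot_mid between -0.021 and 0.021 m and y of cover_handle in the frame of slot_mid between -0.005 and 0.005 m and angle between cover_handle's own z axis and vertical below 0.04 rad and angle between the x axis of cover_handle and the x axis of slot_mid, either way round below 0.1 rad and value of joint keeper below 0.5 rad), for 0.2 s.
At the end, for the whole second after the job is handed in: The cover is over both studs and flat on the cell (handle point 27 to 31.8 mm above the cell's top, within 21 mm along and 5 mm across the slots of the middle, tilt under 0.04 rad, axes within 0.1 rad either way round), at rest, and the keeper is swung closed to more than 1.4 rad (z of cover_handle in the frame of slot_mid between 0.027 and 0.0318 m and x of cover_handle in the frame of slot_mid between -0.021 and 0.021 m and y of cover_handle in the frame of slot_mid between -0.005 and 0.005 m and angle between cover_handle's own z axis and vertical below 0.04 rad and angle between the x axis of cover_handle and the x axis of slot_mid, either way round below 0.1 rad and value of joint keeper above 1.4 rad and linear speed of cover below 0.01 m/s); the robot touches nothing.
It fails at once if cover and cell (studs and keeper included) press on one another with more than 35 N (contact force between cover and cell_base above 35 N).
It fails at once if the beaker is moved by more than 30 mm (distance of beaker_left from where it was at the start of the episode above 0.03 m).
It fails at once if the timer is moved by more than 30 mm (distance of timer from where it was at the start of the episode above 0.03 m).
It fails at once if the red-lidded jar is moved by more than 30 mm (distance of red_lid_jar from where it was at the start of the episode above 0.03 m).
It fails at once if the amber bottle is moved by more than 30 mm (distance of amber_drop_bottle from where it was at the start of the episode above 0.03 m).
It also fails if it takes over 72 s, if anything falls off the work surface, if the arm or the gripper's body presses on something with over 40 N, if the wrist force passes 120 N, or if a joint passes its speed limit or range.

ROBOT

A 6-joint arm with a two-finger parallel gripper is mounted at the origin on a cart in front of the work surface, level with it; the furniture and walls round the work are solid. World frame = base frame: x ahead of the robot, y to its left, z up, the work surface at z = 0. Lengths are in mm, angles in rad, forces in N, time in s.
With the tool pointing down it reaches from about 150 to 775 mm from the base axis. Payload 6.1 kg.
Tool frame: the origin (TCP) lies at the very end of the fingers, on their centre line; the grasp point (between the pads) lies 19 mm behind it; y points along the fingers, z is the direction in which the jaws open and shut, and the axes are right-handed (so a half turn about y gives the same grasp; the last joint's range is limited). The gripper opens to 85 mm and grips with 20 to 120 N. Pads are 22 mm wide; open, the fingers measure 114 mm over their backs; the gripper's body (76 mm by 85 mm) begins 54 mm behind the grasp point. The pads swing forward as they close: fully open they stand 13 mm farther back than shut.
Start: joints at [1.148, 0.126, -0.04, 1.405, 0, 1.571], TCP at [215.407, 478.757, 231.295] pointing down, gripper open.
Joint ranges: [-2.72, 2.72], [-0.95, 1.95], [-1.27, 1.35], [-1.78, 2.02], [-1.46, 1.47], [-3.14, 3.14]. Speed limits (rad/s): [2.39, 2.39, 3.01, 3.14, 3.14, 3.14].

INTERFACE

Orientations are given as a 3x3 rotation matrix whose columns are the frame's x, y, z axes.
In Python, from plant import manip gives the robot as it stands.
- The arm moves only by the tool play_rows, never from a script. Its argument "moves" is a list of rows, each a list of 4 numbers: the shift along the tool's x, y, z in units of 40 mm (1.0 is 40 mm), then the turn about the tool's y in units of 10 degrees (1.0 is 10 degrees). A call has 1 to 5 rows; each row shifts and turns the commanded pose from where the row before left it, along the tool's axes as they then stand; what a row does not reach is not made up. A row lasts 1/8 s, in which the tool goes at most 62.5 mm and 10.7 degrees, less where a joint would pass 70% of its speed; a pose out of reach is approached as far as the arm can. A call is refused whole if a number of a shift passes 1 or a number of a turn 1, either way. A call with a gripper value outside its range is refused whole. "fingers" is the opening, from 0 (shut) to 1 (fully open), set as the call begins (left out, the last holds). The fingers move at their own pace and stop on an object; "newtons" is the grip in N (left out, the last holds). Time passes only in rows, so rows that do not move let the fingers close. It gives the time, the measured TCP pose, the force and the opening at its end, in the units of the state.
- manip.sense(): the state, without advancing time (a new reading comes with each control period).
- manip.camera(name): name is "side" or "top" or "wrist"; returns a dict with "image" (400x640x3 uint8, red, green, blue), "range_z" (400x640 float32, mm along the optical axis (not along the pixel's ray), 0 where there is no reading), "mtx" (3x3 intrinsics, pixels), "camera_from_world" (4x4, takes a point from world to camera coordinates). Camera axes: x right, y down, z forward; pixel columns grow to the right and rows downward; lengths in mm; the calibration is good to about 2 mm. A picture is of the moment at which its call begins.
- manip.sign_off(): hands the job in, once; it reports no verdict.
The state is a dict: "time": time; "qpos": joint angles; "qvel": joint speeds; "tau": joint torques, N m; "ee_pos": TCP position; "eef_rot": TCP orientation; "force": force on the tool from outside, world axes, zero at the start; "wrist_torque": the same for the moment, N m; "gripper_width": opening from 0.0 (shut) to 1.0 (fully open).
Only numpy, scipy, OpenCV 4.12 (cv2) and the standard library are available. Lean on these libraries where they do the work, as an engineer would, in place of code of your own. Each camera call takes 0.05 s, during which the arm holds its last target.

## Working session

There is one attempt and no reset: what is moved stays moved. The work goes in short steps, Python scripts to look and compute and a tool call to move; the robot and the scene stay as the last step left them, time stands still between calls to the robot, and variables do not carry over. Pictures are saved under pics/ and viewed, and the job is handed in when it is done.

Besides the shell and the picture viewer there is one more tool, called as a command line: name --pt "numbers of a row" for each row, then --argument value for the rest. play_rows: Moves the arm, as the interface text tells. Its arguments: {"type":"object","properties":{"moves":{"type":"array","items":{"type":"array","items":{"type":"number"}}},"fingers":{"type":"number"},"newtons":{"type":"number"}},"required":["moves"]}

```bash
mkdir -p pics; ls
python3 - <<'E'
from plant import manip
import cv2,numpy as np
print(manip.sense())
for n in("side","top","wrist"):
    c=manip.camera(n); cv2.imwrite(f"pics/{n}0.png",c["image"][:,:,::-1]); np.savez(f"{n}0.npz",**c)
    print(n,c["mtx"].tolist(),c["camera_from_world"].round(3).tolist())
E
```

```text
pics
{'time': 0.0, 'qpos': array([ 1.14800818e+00,  1.26387987e-01, -4.06165399e-02,  1.40538083e+00,
        5.53803720e-06,  1.57081947e+00]), 'qvel': array([-2.22699678e-04, -1.03890763e-03,  8.99331535e-05,  2.36700812e-04,
        1.04911619e-03, -1.19400998e-03]), 'tau': array([-9.14608609e-04, -4.35911500e+01,  3.52924919e+01,  1.73474994e-02,
       -1.04812329e-04, -2.01946432e-05]), 'ee_pos': array([215.24323041, 478.40637238, 230.52036276]), 'eef_rot': array([[ 9.11938999e-01, -6.57034592e-04,  4.10325273e-01],
       [-4.10325799e-01, -1.44683619e-03,  9.11937852e-01],
       [-5.50125782e-06, -9.99998737e-01, -1.58902459e-03]]), 'force': array([-0.24502962, -0.31197257, -0.41172393]), 'wrist_torque': array([ 0.01319419,  0.04315994, -0.00840226]), 'gripper_width': 1.000576366900114}
side [[386.0680464595076, 0.0, 321.79384964045624], [0.0, 386.0680464595076, 200.00183257288333], [0.0, 0.0, 1.0]] [[0.999, -0.026, -0.025, -539.502], [-0.033, -0.368, -0.929, 14.164], [0.015, 0.929, -0.369, 1595.41], [0.0, 0.0, 0.0, 1.0]]
top [[367.93449925765435, 0.0, 319.69809877066996], [0.0, 367.93449925765435, 197.7732042517411], [0.0, 0.0, 1.0]] [[-0.023, -1.0, 0.0, -145.106], [-0.983, 0.023, -0.181, 553.447], [0.18, -0.005, -0.984, 1372.522], [0.0, 0.0, 0.0, 1.0]]
wrist [[346.0527149903931, 0.0, 316.7873875889585], [0.0, 346.0527149903931, 193.4453712866504], [0.0, 0.0, 1.0]] [[0.41, 0.912, -0.003, -522.859], [0.867, -0.389, 0.311, -40.041], [0.282, -0.13, -0.951, 380.252], [0.0, 0.0, 0.0, 1.0]]
```

View pics/top0.png

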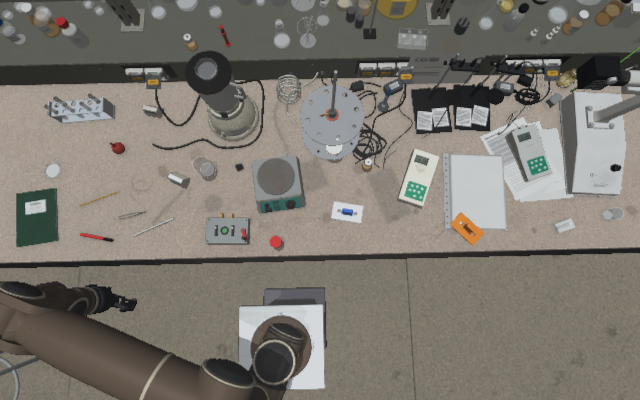

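View pics/side0.png

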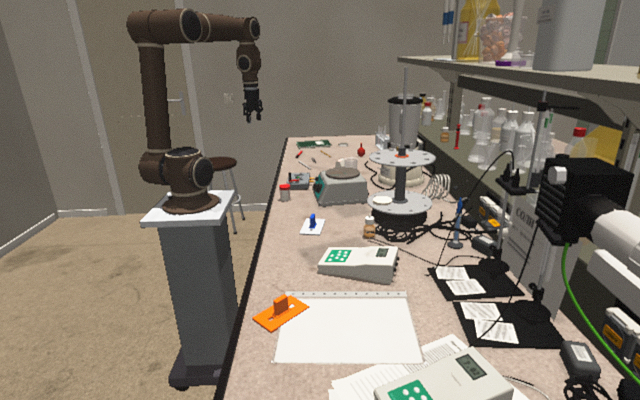

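View pics/wrist0.png

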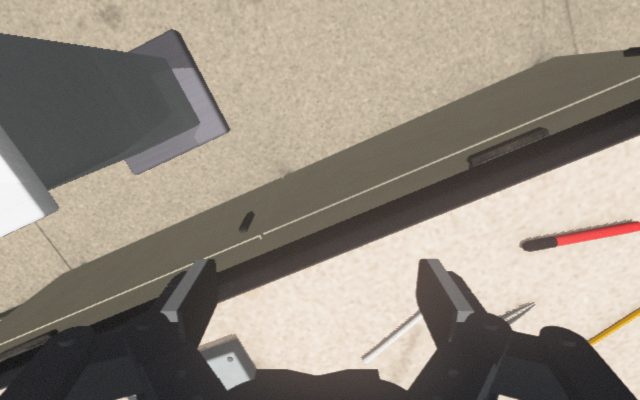

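The top view shows the cell at about (228,230), the cover at (347,212), the stirrer at (277,183), and the red-lidded jar at (276,242). I'll zoom in on these.

Run:
```python
import cv2
t=cv2.imread("pics/top0.png")
a=cv2.resize(t[200:260,195:265],None,fx=8,fy=8,interpolation=cv2.INTER_CUBIC)
b=cv2.resize(t[190:235,320:375],None,fx=8,fy=8,interpolation=cv2.INTER_CUBIC)
cv2.imwrite("pics/za.png",a);cv2.imwrite("pics/zb.png",b)
s=cv2.imread("pics/side0.png")
cv2.imwrite("pics/zs.png",cv2.resize(s[140:250,265:385],None,fx=5,fy=5,interpolation=cv2.INTER_CUBIC))
```

```text
(no output)
```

View pics/za.png

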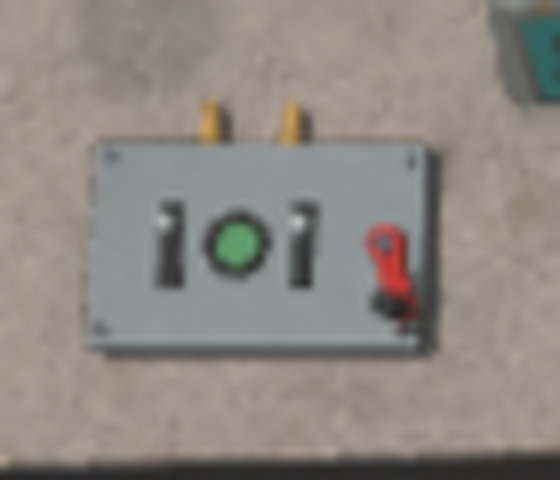

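View pics/zb.png

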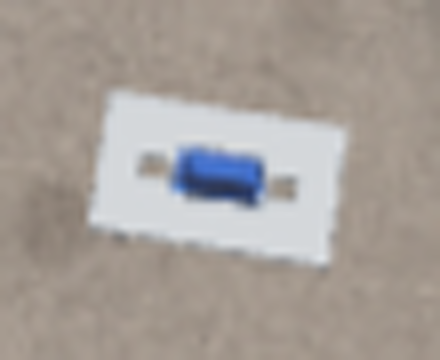

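View pics/zs.png

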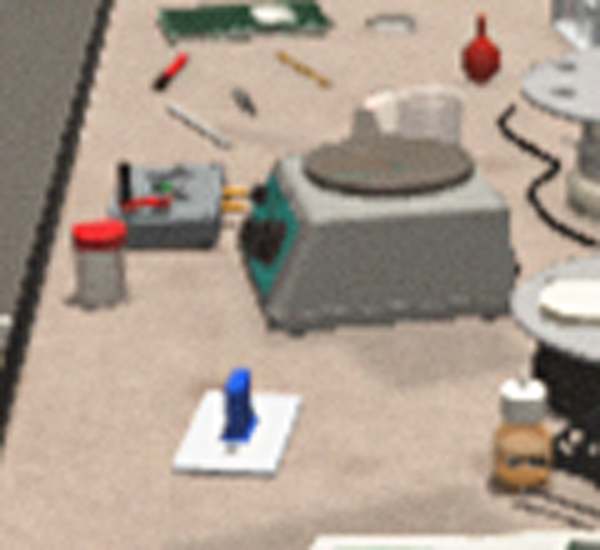

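```bash
cat > h.py <<'E'
import cv2,numpy as np
def ray(c,uv,z):
    T=np.asarray(c["camera_from_world"]);R=T[:3,:3];o=-R.T@T[:3,3]
    d=R.T@np.linalg.inv(c["mtx"])@np.array([uv[0],uv[1],1.])
    return o+d*(z-o[2])/d[2]
def proj(c,p):
    T=np.asarray(c["camera_from_world"]);q=c["mtx"]@(T[:3,:3]@np.asarray(p,float)+T[:3,3]);return q[:2]/q[2]
def world(c):
    z=c["range_z"].astype(float);v,u=np.mgrid[:z.shape[0],:z.shape[1]]
    P=np.stack([u,v,np.ones_like(u)],-1)@np.linalg.inv(c["mtx"]).T*z[...,None]
    T=np.asarray(c["camera_from_world"]);W=(P-T[:3,3])@T[:3,:3];W[z==0]=np.nan
    return W
E
python3 - <<'E'
from h import *
c=np.load("top0.npz");im=c["image"].astype(int);W=world(c)
def rect(m,z,name):
    n,l,s,ce=cv2.connectedComponentsWithStats(m.astype(np.uint8));k=1+np.argmax(s[1:,4])
    m=(l==k); v,u=np.nonzero(m); 
    P=np.array([ray(c,(a,b),z)[:2] for a,b in zip(u,v)],np.float32)
    r=cv2.minAreaRect(P);print(name,m.sum(),"centroid",P.mean(0),r, "h",np.nanmedian(W[m][:,2]))
    return m
box=lambda u0,u1,v0,v1:(lambda m:(m.__setitem__((slice(v0,v1),slice(u0,u1)),True),m)[1])(np.zeros((400,640),bool))
R,G,B=im[...,0],im[...,1],im[...,2]
z=W[...,2]
print(W[225,210],W[212,335],W[220,300])
rect(box(325,370,195,230)&(G>185)|box(325,370,195,230)&(B-R>40),6,"cover")
rect(box(325,370,195,230)&(B-R>60),46,"handle")
rect(box(195,265,210,255)&(z>22)&(z<60),30,"cell")
rect(box(195,265,210,255)&(B-R>-2),30,"cellcol")
rect(box(235,255,220,245)&(R-G>80),42,"keeper")
rect(box(265,290,230,255)&(R-G>80),62,"jar")
for uv in[(216,227),(233,227.3),(215.9,228),(232.4,227.7)]: print("stud",ray(c,uv,44))
print("pivot",ray(c,(195+385/8,200+241/8),42),"post",ray(c,(195+388/8,200+300/8),80))
# obstacles
for nm,b in(("stirrer",(250,310,150,215)),("timer",(160,195,165,195)),("beaker",(195,220,150,185)),("stand",(295,370,80,165))):
    m=box(*b)&(z>20);print(nm,np.nanpercentile(W[m],[2,50,98],axis=0).round())
E
```

```text
[456.17001049 268.60293701  31.54724433] [ 499.66006048 -217.38225627    4.31078972] [470.92064763 -78.17500087   4.53615214]
cover 476 centroid [ 499.72775 -264.34872] ((500.29095458984375, -264.0226745605469), (118.71566009521484, 69.17581176757812), 79.14766693115234) h 6.235847793531107
handle 43 centroid [ 496.99106 -261.5826 ] ((495.6886291503906, -261.70306396484375), (39.830894470214844, 18.0755615234375), 82.27655792236328) h 42.56900387615909
cell 1069 centroid [434.22302 204.41019] ((435.79998779296875, 204.02828979492188), (163.17649841308594, 100.45987701416016), 88.67965698242188) h 30.309684328094836
cellcol 1026 centroid [434.16885 206.35622] ((433.80682373046875, 202.478271484375), (162.9716033935547, 96.54975128173828), 88.68099975585938) h 30.01823150698562
keeper 19 centroid [422.12283 136.45125] ((424.26934814453125, 138.69537353515625), (31.789777755737305, 12.659919738769531), 12.006585121154785) h 43.832327159668665
jar 107 centroid [385.42746   13.663756] ((384.96533203125, 13.827505111694336), (37.56952667236328, 41.308441162109375), 89.79440307617188) h 62.805771279508775
stud [446.52108042 241.71490905  44.        ]
stud [443.87063588 176.62538732  44.        ]
stud [442.69147688 241.99083975  44.        ]
stud [442.38842034 178.89125985  44.        ]
pivot [432.3482881  138.13131434  42.        ] post [401.15351211 128.52814908  80.        ]
stirrer [[510. -90.  35.]
 [597.  -1. 101.]
 [701.  89. 121.]]
timer [[620. 324.  21.]
 [644. 399.  47.]
 [680. 435.  84.]]
beaker [[656. 264.  22.]
 [691. 295.  55.]
 [718. 327.  88.]]
stand [[ 702. -344.   25.]
 [ 795. -206.  230.]
 [1021.  -79.  296.]]
```

The cover centre is near (500,-264), with its x axis at about -10.9°. The cell's slot_mid is near (436,212) at about -1.3°. I'll turn the tool and pass over the cell first for a close look.

play_rows --pt "0 0 0 1" --pt "0 0 0 1" --pt "0 0 0 1" --pt "0 0 0 1" --pt "0 0 0 1" --fingers 1

```text
time: 0.78
ee_pos: [215.3, 478.6, 231.0]
eef_rot: [[0.266, -0.0, 0.964], [-0.964, -0.001, 0.266], [0.001, -1.0, -0.0]]
force: [-0.7, 0.6, -0.1]
gripper_width: 1.0
```

play_rows --pt "0 0 0 1" --pt "0 0 0 0.7" --pt "0.9 0 0.6 0" --pt "0.9 0 0.6 0" --pt "0.9 0 0.6 0"

```text
time: 1.4
ee_pos: [285.4, 368.1, 231.0]
eef_rot: [[-0.021, -0.0, 1.0], [-1.0, -0.0, -0.021], [0.0, -1.0, -0.0]]
force: [0.3, 0.1, -0.3]
gripper_width: 1.002
```

play_rows --pt "0.9 0 0.6 0" --pt "0.9 0 0.6 0" --pt "0.9 0 0.6 0" --pt "0.9 0 0.7 0" --pt "0.9 0 0.7 0"

```text
time: 2.02
ee_pos: [409.8, 185.2, 231.2]
eef_rot: [[-0.021, 0.0, 1.0], [-1.0, 0.0, -0.021], [-0.0, -1.0, 0.0]]
force: [0.6, -0.2, -0.2]
gripper_width: 1.003
```

play_rows --pt "0.9 0 0.7 0" --pt "0 0 0 0" --pt "0 0 0 0"

```text
time: 2.4
ee_pos: [436.2, 149.9, 231.0]
eef_rot: [[-0.022, -0.001, 1.0], [-1.0, 0.0, -0.022], [-0.0, -1.0, -0.001]]
force: [-0.0, 0.8, 0.2]
gripper_width: 0.998
```

Run:
```python
from plant import manip
from h import *
s=manip.sense();print(s["time"],s["ee_pos"],s["eef_rot"].round(4).tolist(),s["force"])
c=manip.camera("wrist"); cv2.imwrite("pics/w1.png",c["image"][:,:,::-1]); np.savez("w1.npz",**c)
```

```text
2.4 [436.17632247 149.91833854 231.04497241] [[-0.022, -0.0008, 0.9998], [-0.9998, 0.0001, -0.022], [-0.0001, -1.0, -0.0008]] [-0.00732242  0.76578201  0.2008202 ]
```

View pics/w1.png

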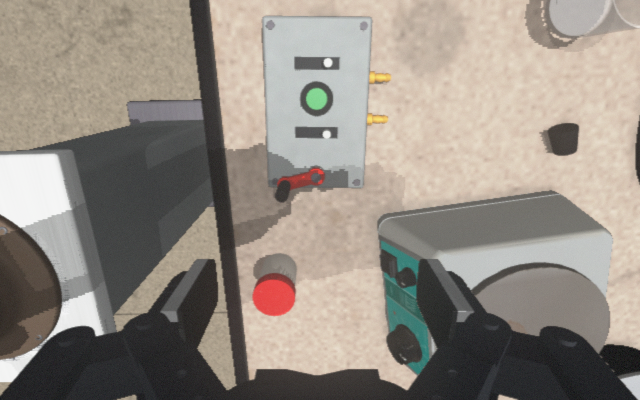

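The wrist view shows the cell with corners at about (264,17), (371,17), (362,188) and (268,187). The studs are bright dots at (328,62) and (326,134), and the keeper post top is at (282,192).

Run:
```python
from h import *
c=np.load("w1.npz");g=cv2.cvtColor(c["image"],cv2.COLOR_RGB2GRAY)
for nm,(u,v) in dict(s1=(328,62),s2=(326,134)).items():
    p=g[v-7:v+8,u-7:u+8].astype(float);m=np.clip(p-200,0,None);
    vv,uu=np.mgrid[v-7:v+8,u-7:u+8];uv=((m*uu).sum()/m.sum(),(m*vv).sum()/m.sum());print(nm,uv,ray(c,uv,44))
for v,(a,b) in((62,(290,345)),(133,(290,345))):
    m=(g[v-8:v+9,a:b]<70).astype(np.uint8);uu=np.nonzero(m.any(0))[0]+a;vv=np.nonzero(m.sum(1)>8)[0]+v-8
    uv=((uu[0]+uu[-1])/2,(vv[0]+vv[-1])/2);print("slot",uv,uu[0],uu[-1],ray(c,uv,30))
W=world(c);z=W[...,2];im=c["image"].astype(int)
sub=np.zeros_like(z,bool);sub[5:200,240:385]=1
m=sub&(z>22)&(z<38);m=cv2.morphologyEx(m.astype(np.uint8),cv2.MORPH_OPEN,np.ones((9,9)))
v,u=np.nonzero(m);P=np.array([ray(c,t,30)[:2] for t in zip(u,v)],np.float32);print("cell",cv2.minAreaRect(P),np.nanmedian(z[m>0]))
m=sub&(z>65)&(z<95);v,u=np.nonzero(m);print("post top",np.nanmedian(W[m],0),m.sum())
R,G=im[...,0],im[...,1];n=sub&(R-G>80)
v,u=np.nonzero(n);P=np.array([ray(c,t,44)[:2] for t in zip(u,v)],np.float32);print("keeper",cv2.minAreaRect(P),np.nanmedian(z[n]))
print("pivot", ray(c,(316,176),44)); print("post",ray(c,(281,193),80))
crop=cv2.resize(c["image"][140:210,250:340,::-1],None,fx=8,fy=8,interpolation=cv2.INTER_CUBIC);cv2.imwrite("pics/zk.png",crop)
```

```text
s1 (np.float64(327.53263052208837), np.float64(62.14508032128514)) [446.58829471 243.68898598  44.        ]
s2 (np.float64(326.30785267546906), np.float64(134.15635858234884)) [444.65884346 179.89990322  44.        ]Traceback (most recent call last):
  File "<stdin>", line 8, in <module>
IndexError: index 0 is out of bounds for axis 0 with size 0
```

Run:
```python
from h import *
c=np.load("w1.npz");g=cv2.cvtColor(c["image"],cv2.COLOR_RGB2GRAY)
W=world(c);z=W[...,2];im=c["image"].astype(int)
sub=np.zeros_like(z,bool);sub[5:200,240:385]=1
m=sub&(z>22)&(z<38);m=cv2.morphologyEx(m.astype(np.uint8),cv2.MORPH_OPEN,np.ones((9,9)))
v,u=np.nonzero(m);P=np.array([ray(c,t,30)[:2] for t in zip(u,v)],np.float32);print("cell",cv2.minAreaRect(P),np.nanmedian(z[m>0]))
m=sub&(z>65)&(z<95);v,u=np.nonzero(m);print("post top",np.nanmedian(W[m],0) if m.any() else None,m.sum())
R,G=im[...,0],im[...,1];n=sub&(R-G>80)
v,u=np.nonzero(n);P=np.array([ray(c,t,44)[:2] for t in zip(u,v)],np.float32);print("keeper",cv2.minAreaRect(P),np.nanmedian(z[n]))
print("pivot", ray(c,(316,176),44)); print("post",ray(c,(281,193),80))
crop=cv2.resize(c["image"][140:210,250:340,::-1],None,fx=8,fy=8,interpolation=cv2.INTER_CUBIC);cv2.imwrite("pics/zk.png",crop)
crop=cv2.resize(c["image"][50:145,285:350,::-1],None,fx=6,fy=6,interpolation=cv2.INTER_CUBIC);cv2.imwrite("pics/zst.png",crop)
```

```text
cell ((435.18963623046875, 203.42172241210938), (159.80162048339844, 98.9046859741211), 88.25765228271484) 29.242068875867187
post top [402.83749491 133.01738303  78.69301411] 162
keeper ((418.5889587402344, 139.36805725097656), (14.265379905700684, 44.529335021972656), 88.79121398925781) 43.3183498371043
pivot [433.97872458 139.08979735  44.        ]
post [402.84237898 133.92554306  80.        ]
```

View pics/zk.png

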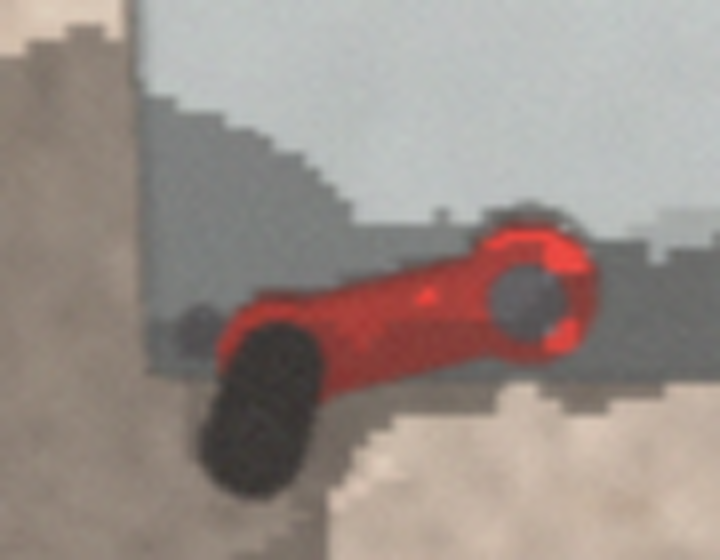

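View pics/zst.png

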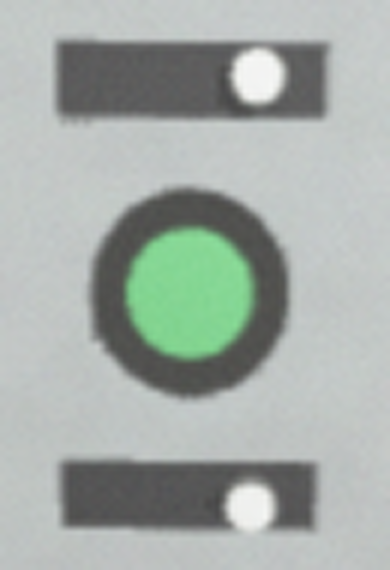

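Studs are at (446.6,243.7) and (444.7,179.9). That gives a cell yaw of -1.73° and a stud x of about +10 mm. Next I'll move over the cover.

play_rows --pt "0 0 0 0.96" --pt "0.98 0 0.35 0" --pt "0.98 0 0.35 0" --pt "0.98 0 0.35 0" --pt "0.98 0 0.35 0"

```text
time: 3.08
ee_pos: [461.8, -14.5, 231.5]
eef_rot: [[-0.185, 0.0, 0.983], [-0.983, 0.0, -0.185], [-0.0, -1.0, 0.0]]
force: [0.7, 0.1, -0.3]
gripper_width: 0.999
```

play_rows --pt "0.98 0 0.35 0" --pt "0.98 0 0.35 0" --pt "0.98 0 0.35 0" --pt "0.98 0 0.35 0" --pt "0.98 0.5 0.35 0"

```text
time: 3.7
ee_pos: [495.2, -220.5, 212.6]
eef_rot: [[-0.186, 0.003, 0.983], [-0.983, -0.001, -0.186], [0.0, -1.0, 0.003]]
force: [-0.3, 0.6, -0.2]
gripper_width: 1.001
```

play_rows --pt "0.98 0.5 0.35 0" --pt "0 0.5 0 0" --pt "0 0.5 0 0" --pt "0 0 0 0" --pt "0 0 0 0"

```text
time: 4.32
ee_pos: [500.9, -260.6, 152.1]
eef_rot: [[-0.186, 0.001, 0.982], [-0.982, -0.0, -0.186], [0.0, -1.0, 0.001]]
force: [0.6, 0.9, 0.7]
gripper_width: 0.998
```

Run:
```python
from plant import manip
from h import *
s=manip.sense();print(s["time"],s["ee_pos"],s["eef_rot"].round(4).tolist(),s["force"])
c=manip.camera("wrist"); cv2.imwrite("pics/w2.png",c["image"][:,:,::-1]); np.savez("w2.npz",**c)
im=c["image"].astype(int);R,G,B=im[...,0],im[...,1],im[...,2];W=world(c);z=W[...,2]
def rc(m,h):
    n,l,st,_=cv2.connectedComponentsWithStats(m.astype(np.uint8));k=1+np.argmax(st[1:,4]);v,u=np.nonzero(l==k)
    P=np.array([ray(c,t,h)[:2] for t in zip(u,v)],np.float32);return len(u),cv2.minAreaRect(P),np.nanmedian(z[l==k])
sub=np.zeros_like(z,bool);sub[:260]=1
print("plate",rc(sub&((R>195)&(abs(R-B)<25)|(B-R>60)),6))
print("top",rc(sub&(B-R>60)&(z>40),46))
print("foot",rc(sub&(B-R>60)&(z<20),7.5))
```

```text
4.325 [ 500.8555933  -260.59764925  152.14335816] [[-0.1863, 0.0007, 0.9825], [-0.9825, -0.0003, -0.1863], [0.0002, -1.0, 0.0007]] [0.57123029 0.91107882 0.66384956]
plate (5410, ((504.0294494628906, -242.42295837402344), (71.14990997314453, 70.56752014160156), 79.27822875976562), np.float64(5.370959293393762))
top (354, ((501.5936584472656, -256.2167663574219), (16.39887237548828, 12.800378799438477), 79.28292083740234), np.float64(45.00374385232986))
foot (232, ((501.19671630859375, -256.6643371582031), (24.889602661132812, 20.36284065246582), 79.90824890136719), np.float64(6.781240044732157))
```

View pics/w2.png

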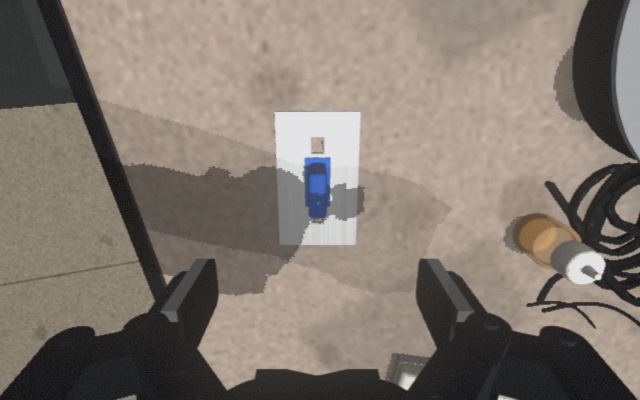

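The wrist view shows the cover plate at (275..361, 112..245), with a shadow across its lower half. The handle is at (318,185), squarely aligned with the jaws. I'll repeat the plate fit with a mask that ignores the shadow.

Run:
```python
from h import *
c=np.load("w2.npz");im=c["image"].astype(int);R,G,B=im[...,0],im[...,1],im[...,2]
m=np.zeros(R.shape,bool);m[95:260,260:378]=1
m&=(B-R>-6)&(R+G+B>240)|(m&(B-R>30))
m=cv2.morphologyEx(m.astype(np.uint8),cv2.MORPH_OPEN,np.ones((5,5)));v,u=np.nonzero(m)
print(u.min(),u.max(),v.min(),v.max())
P=np.array([ray(c,t,6)[:2] for t in zip(u,v)],np.float32);print(cv2.minAreaRect(P),P.mean(0))
for a,b,h in((B-R>60,None,46),):
    v,u=np.nonzero(a&(np.arange(400)[:,None]<260)); print(u.min(),u.max(),v.min(),v.max())
cv2.imwrite("pics/zh.png",cv2.resize(c["image"][140:235,290:350,::-1],None,fx=6,fy=6,interpolation=cv2.INTER_CUBIC))
for k in[(275,112),(361,112),(357,245),(279,245)]:print(ray(c,k,6))
```

```text
275 359 112 244
((499.3455810546875, -265.73468017578125), (118.7022933959961, 69.55785369873047), 79.2783203125) [ 499.99023 -262.46405]
305 329 158 205
[ 476.88943368 -201.07709288    6.        ]
[ 545.58886879 -214.08503221    6.        ]
[ 524.3928782  -331.90667555    6.        ]
[ 453.79023125 -318.5521346     6.        ]
```

View pics/zh.png

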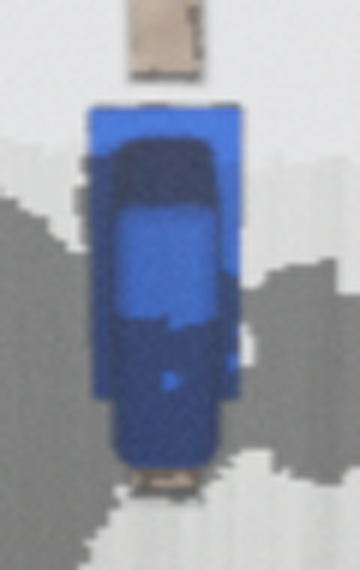

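play_rows --pt "0.14 0.8 0 0" --pt "0 0.8 0 0" --pt "0 0.8 0 0" --pt "0 0.7 0 0" --pt "0 0.4 0 0"

```text
time: 5.0
ee_pos: [499.4, -266.6, 10.9]
eef_rot: [[-0.187, -0.0, 0.982], [-0.982, 0.0, -0.187], [0.0, -1.0, -0.0]]
force: [1.0, 0.6, 1.3]
gripper_width: 0.997
```

play_rows --pt "0 0 0 0" --pt "0 0 0 0"

```text
time: 5.25
ee_pos: [500.2, -267.2, 12.7]
eef_rot: [[-0.188, 0.002, 0.982], [-0.982, -0.001, -0.188], [0.001, -1.0, 0.002]]
force: [-0.7, -0.4, -0.0]
gripper_width: 1.0
```

play_rows --pt "0 0 0 0" --pt "0 0 0 0" --pt "0 0 0 0" --pt "0 0 0 0" --pt "0 0 0 0" --fingers 0 --newtons 50

```text
time: 5.88
ee_pos: [499.5, -267.0, 11.6]
eef_rot: [[-0.188, 0.0, 0.982], [-0.982, -0.0, -0.188], [0.0, -1.0, 0.0]]
force: [0.1, -0.3, 2.3]
gripper_width: 0.158
```

play_rows --pt "0 0 0 0" --pt "0 0 0 0" --pt "0 0 0 0"

```text
time: 6.25
ee_pos: [499.5, -267.0, 11.6]
eef_rot: [[-0.188, 0.001, 0.982], [-0.982, -0.0, -0.188], [0.0, -1.0, 0.001]]
force: [0.7, -0.5, 4.6]
gripper_width: 0.153
```

play_rows --pt "0 -0.3 0 0" --pt "0 -0.9 0 0" --pt "0 -1 0 0" --pt "0 -1 0 0" --pt "0 -1 0 0"

```text
time: 6.88
ee_pos: [498.6, -266.5, 180.5]
eef_rot: [[-0.188, -0.001, 0.982], [-0.982, 0.001, -0.188], [-0.0, -1.0, -0.001]]
force: [1.0, -0.7, -2.5]
gripper_width: 0.156
```

play_rows --pt "0 0 0 0" --pt "0 0 0 0" --pt "0 0 0 0"

```text
time: 7.25
ee_pos: [498.3, -266.4, 177.5]
eef_rot: [[-0.188, -0.003, 0.982], [-0.982, 0.002, -0.188], [-0.001, -1.0, -0.003]]
force: [-0.1, -0.4, -2.2]
gripper_width: 0.158
```

Run:
```python
from plant import manip
from h import *
s=manip.sense();print(s["time"],s["ee_pos"],s["eef_rot"].round(4).tolist(),s["force"],s["wrist_torque"])
c=manip.camera("wrist"); cv2.imwrite("pics/w3.png",c["image"][:,:,::-1]); np.savez("w3.npz",**c)
```

```text
7.25 [ 498.34381831 -266.39025814  177.46073234] [[-0.1878, -0.0029, 0.9822], [-0.9822, 0.0015, -0.1878], [-0.001, -1.0, -0.0032]] [-0.14261704 -0.37538494 -2.15361004] [-0.02294975  0.03677323  0.01741793]
```

View pics/w3.png

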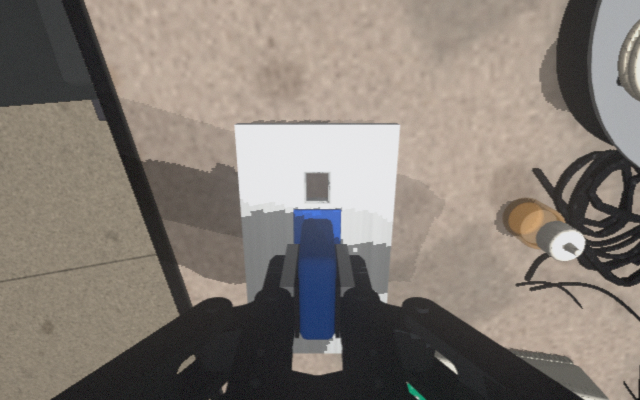

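```bash
cat > hole.py <<'E'
from h import *
def hole(c,u0=300,u1=336,v0=165,v1=210,thr=None):
    g=cv2.cvtColor(c["image"],cv2.COLOR_RGB2GRAY)[v0:v1,u0:u1]
    t,m=cv2.threshold(g,0,1,cv2.THRESH_BINARY_INV+cv2.THRESH_OTSU)
    n,l,s,ce=cv2.connectedComponentsWithStats(m);k=1+np.argmax(s[1:,4]);x,y,w,h,_=s[k]
    return (u0+x+w/2-.5,v0+y+h/2-.5),(w,h)
E
python3 - <<'E'
from hole import *
c=np.load("w3.npz");uv,wh=hole(c,302,334,168,204);print(uv,wh);tcp=np.array([498.34,-266.39,177.46])
p=ray(c,uv,171.9);R=np.array([[-0.1878,0,0.9822],[-0.9822,0,-0.1878],[0,-1,0]])
print(p,"tool frame",R.T@(p-tcp))
# plate top-edge corners
for k in[(235,124),(399,124)]:q=ray(c,k,171.9);print("corner",R.T@(q-tcp))
# point dependence on tool
E
```

```text
(np.float64(317.5), np.float64(187.0)) (np.int32(24), np.int32(31))
[ 504.37545525 -233.30926165  171.9       ] tool frame [-33.6253597    5.56        -0.28453852]
corner [-61.32244794   5.56       -35.05382036]
corner [-61.37655844   5.56        33.9433242 ]
```

play_rows --pt "0 0 0 -0.91" --pt "-0.5 0 -0.14 0" --pt "-0.99 0 -0.14 0" --pt "-0.99 0 -0.14 0" --pt "-0.99 0 -0.14 0"

```text
time: 7.92
ee_pos: [479.9, -125.3, 178.7]
eef_rot: [[-0.033, -0.001, 0.999], [-0.999, 0.001, -0.033], [-0.001, -1.0, -0.001]]
force: [0.5, 0.2, -1.1]
gripper_width: 0.153
```

play_rows --pt "-0.99 0 -0.14 0" --pt "-0.99 0 -0.14 0" --pt "-0.99 0 -0.14 0" --pt "-0.99 0 -0.14 0" --pt "-0.99 0 -0.14 0"

```text
time: 8.55
ee_pos: [457.5, 73.1, 178.8]
eef_rot: [[-0.032, -0.001, 0.999], [-0.999, 0.0, -0.032], [-0.0, -1.0, -0.001]]
force: [0.4, 1.1, -2.4]
gripper_width: 0.153
```

play_rows --pt "-0.99 0 -0.14 0" --pt "-0.99 0 -0.14 0" --pt "-0.99 0 -0.13 0" --pt "-0.48 0 0 0" --pt "0 0 0 0"

```text
time: 9.18
ee_pos: [446.1, 210.6, 178.8]
eef_rot: [[-0.029, -0.001, 1.0], [-1.0, -0.001, -0.029], [0.001, -1.0, -0.001]]
force: [0.0, -0.4, -3.3]
gripper_width: 0.154
```

play_rows --pt "0 0.4 0 0" --pt "0 0.4 0 0" --pt "0 0 0 0" --pt "0 0 0 0"

```text
time: 9.68
ee_pos: [446.8, 209.2, 147.2]
eef_rot: [[-0.031, -0.0, 1.0], [-1.0, -0.0, -0.031], [0.0, -1.0, -0.0]]
force: [-0.7, 0.2, -2.8]
gripper_width: 0.157
```

Run:
```python
from plant import manip
from h import *
s=manip.sense();print(s["time"],s["ee_pos"],s["eef_rot"].round(4).tolist(),s["force"],s["wrist_torque"])
c=manip.camera("wrist"); cv2.imwrite("pics/w4.png",c["image"][:,:,::-1]); np.savez("w4.npz",**c)
```

```text
9.675 [446.82387419 209.1966479  147.18294074] [[-0.0311, -0.0003, 0.9995], [-0.9995, -0.0002, -0.0311], [0.0002, -1.0, -0.0003]] [-0.67222065  0.19184958 -2.79677505] [-0.01897472 -0.02704181 -0.01685969]
```

View pics/w4.png

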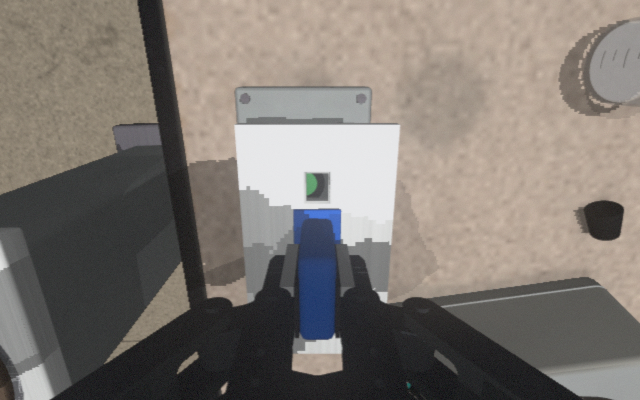

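play_rows --pt "0 0.6 0 0" --pt "0 0.6 0 0" --pt "0 0.5 0 0" --pt "0 0.4 0 0" --pt "0 0 0 0"

```text
time: 10.35
ee_pos: [446.2, 209.4, 62.5]
eef_rot: [[-0.03, -0.002, 1.0], [-1.0, -0.001, -0.03], [0.001, -1.0, -0.002]]
force: [-0.3, 0.0, -2.0]
gripper_width: 0.159
```

play_rows --pt "0 0 0 0" --pt "0 0 0 0"

```text
time: 10.6
ee_pos: [447.4, 210.0, 64.2]
eef_rot: [[-0.03, 0.002, 1.0], [-1.0, 0.001, -0.03], [-0.001, -1.0, 0.001]]
force: [0.5, 1.4, -2.0]
gripper_width: 0.155
```

Run:
```python
from plant import manip
from hole import *
s=manip.sense();print(s["time"],s["ee_pos"],s["eef_rot"].round(4).tolist(),s["force"],s["wrist_torque"])
c=manip.camera("wrist");np.savez("w5.npz",**c)
cv2.imwrite("pics/w5.png",cv2.resize(c["image"][100:240,220:420,::-1],None,fx=4,fy=4,interpolation=cv2.INTER_CUBIC)); 
c=manip.camera("side");np.savez("s5.npz",**c);cv2.imwrite("pics/s5.png",cv2.resize(c["image"][150:210,270:350,::-1],None,fx=8,fy=8,interpolation=cv2.INTER_CUBIC))
```

```text
10.6 [447.43389376 210.03131805  64.24827079] [[-0.0301, 0.0015, 0.9995], [-0.9995, 0.0007, -0.0301], [-0.0007, -1.0, 0.0015]] [ 0.48306857  1.38087364 -2.02946645] [ 0.00934166 -0.03191533  0.00731533]
```

View pics/w5.png

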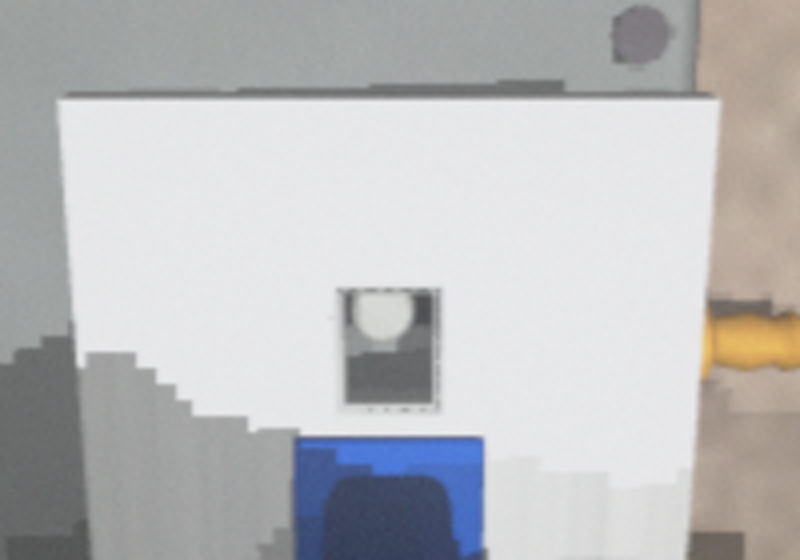

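View pics/s5.png

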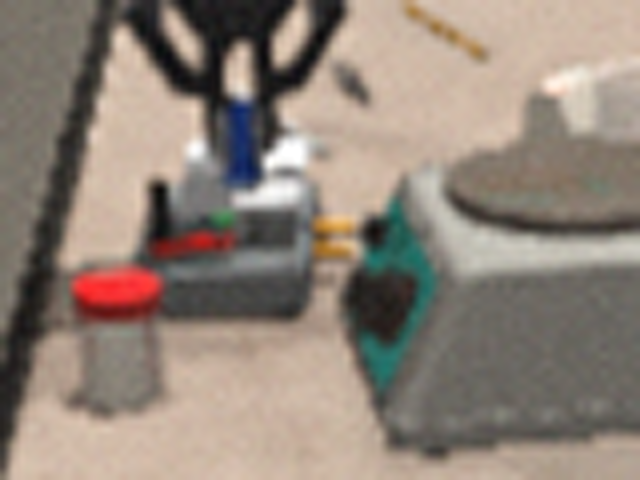

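Through the plate's +y hole the wrist view shows the stud, with its tip at full-image (316.3,178) and the hole rim centre near (317.2,187). I'll compute the residual from these.

Run:
```python
from h import *
c=np.load("w5.npz")
f=lambda x,y:(220+x/4-.375,100+y/4-.375)
W=world(c);print("plate z",np.nanmedian(W[125:145,250:390],axis=(0,1)))
for zt in(55.6,58):
  hc=(ray(c,f(338,289),zt)+ray(c,f(441,410),zt))/2; print(zt,"hole",hc, ray(c,f(441,410),zt)-ray(c,f(338,289),zt))
print("stud",ray(c,f(385,312),44), ray(c,f(416,312),44)-ray(c,f(354,312),44))
```

```text
plate z [449.66130305 266.93761797  57.9149427 ]
55.6 hole [447.84212823 242.71857715  55.6       ] [ 11.28362939 -14.73991234   0.        ]
58 hole [447.86118117 243.45793095  58.        ] [ 1.11036766e+01 -1.45048383e+01  2.84217094e-14]
stud [447.25851066 244.0349717   44.        ] [ 7.5243509  -0.22472859  0.        ]
```

play_rows --pt "-0.02 0.05 -0.015 0" --pt "0 0.05 0 0" --pt "0 0.05 0 0" --pt "0 0.05 0 0" --pt "0 0 0 0"

```text
time: 11.32
ee_pos: [446.1, 210.5, 55.0]
eef_rot: [[-0.03, -0.0, 1.0], [-1.0, -0.0, -0.03], [0.0, -1.0, -0.0]]
force: [0.5, -0.0, -1.9]
gripper_width: 0.154
```

play_rows --pt "0 0.03 0 0" --pt "0 0.03 0 0" --pt "0 0 0 0"

```text
time: 11.7
ee_pos: [446.2, 210.5, 52.8]
eef_rot: [[-0.03, -0.0, 1.0], [-1.0, -0.0, -0.03], [0.0, -1.0, -0.0]]
force: [-0.2, 0.0, -2.6]
gripper_width: 0.158
```

No contact force, and the underside is already below the stud tips. I'll continue slowly.

play_rows --pt "0 0.03 0 0" --pt "0 0.03 0 0" --pt "0 0.03 0 0" --pt "0 0 0 0"

```text
time: 12.2
ee_pos: [446.1, 210.5, 49.2]
eef_rot: [[-0.03, -0.0, 1.0], [-1.0, -0.0, -0.03], [0.0, -1.0, -0.0]]
force: [0.0, -0.6, -1.3]
gripper_width: 0.152
```

play_rows --pt "0 0.03 0 0" --pt "0 0.03 0 0" --pt "0 0.03 0 0" --pt "0 0 0 0"

```text
time: 12.7
ee_pos: [446.1, 210.5, 45.5]
eef_rot: [[-0.03, -0.0, 1.0], [-1.0, -0.0, -0.03], [0.0, -1.0, -0.0]]
force: [-0.8, -0.8, -2.2]
gripper_width: 0.158
```

play_rows --pt "0 0.03 0 0" --pt "0 0.03 0 0" --pt "0 0 0 0"

```text
time: 13.08
ee_pos: [446.1, 210.5, 43.2]
eef_rot: [[-0.03, -0.0, 1.0], [-1.0, -0.0, -0.03], [0.0, -1.0, -0.0]]
force: [0.2, 0.0, -2.5]
gripper_width: 0.153
```

play_rows --pt "0 0.02 0 0" --pt "0 0.01 0 0" --pt "0 0 0 0"

```text
time: 13.45
ee_pos: [446.2, 210.5, 42.1]
eef_rot: [[-0.03, -0.0, 1.0], [-1.0, -0.0, -0.03], [0.0, -1.0, -0.0]]
force: [0.1, -0.6, -2.8]
gripper_width: 0.155
```

play_rows --pt "0 0.01 0 0" --pt "0 0.01 0 0" --pt "0 0 0 0"

```text
time: 13.82
ee_pos: [446.3, 210.6, 41.6]
eef_rot: [[-0.03, 0.0, 1.0], [-1.0, 0.0, -0.03], [-0.0, -1.0, 0.0]]
force: [-0.2, 0.0, 1.1]
gripper_width: 0.156
```

play_rows --pt "0 0.01 0 0" --pt "0 0 0 0"

```text
time: 14.08
ee_pos: [446.3, 210.6, 41.5]
eef_rot: [[-0.03, 0.0, 1.0], [-1.0, 0.0, -0.03], [-0.0, -1.0, 0.0]]
force: [-2.8, -1.3, 5.3]
gripper_width: 0.159
```

Contact at z = 41.5, the expected home height. Release, rise and look.

play_rows --pt "0 0 0 0" --pt "0 0 0 0" --pt "0 0 0 0" --pt "0 0 0 0" --fingers 0.6

```text
time: 14.58
ee_pos: [446.2, 210.5, 40.8]
eef_rot: [[-0.03, -0.0, 1.0], [-1.0, -0.0, -0.03], [0.0, -1.0, -0.0]]
force: [0.0, -1.3, -0.4]
gripper_width: 0.601
```

play_rows --pt "0 -0.5 0 0" --pt "0 -0.9 0 0" --pt "0.4 -1 0 0" --pt "0.4 -1 0 0" --pt "0 0 0 0"

```text
time: 15.2
ee_pos: [446.9, 178.5, 180.3]
eef_rot: [[-0.031, 0.006, 0.999], [-1.0, 0.002, -0.031], [-0.002, -1.0, 0.006]]
force: [1.0, -0.2, -0.2]
gripper_width: 0.601
```

play_rows --pt "0 0 0 0" --pt "0 0 0 0"

```text
time: 15.45
ee_pos: [444.6, 178.6, 175.6]
eef_rot: [[-0.03, -0.002, 1.0], [-1.0, -0.001, -0.03], [0.001, -1.0, -0.002]]
force: [-0.2, -0.2, 1.2]
gripper_width: 0.604
```

Run:
```python
from plant import manip
from hole import *
s=manip.sense();print(s["time"],s["ee_pos"],s["eef_rot"].round(4).tolist(),s["force"])
c=manip.camera("wrist");np.savez("w6.npz",**c)
cv2.imwrite("pics/w6.png",c["image"][:,:,::-1])
W=world(c)
for k in[(250,60),(300,60)]:print(W[k[1],k[0]])
```

```text
15.45 [444.59213604 178.55876617 175.57373814] [[-0.0298, -0.0021, 0.9996], [-0.9996, -0.0008, -0.0298], [0.0008, -1.0, -0.002]] [-0.18447426 -0.19446014  1.2229854 ]
[394.01859844 273.6973529   28.44429461]
[433.09177883 272.46028082  30.00132977]
```

View pics/w6.png

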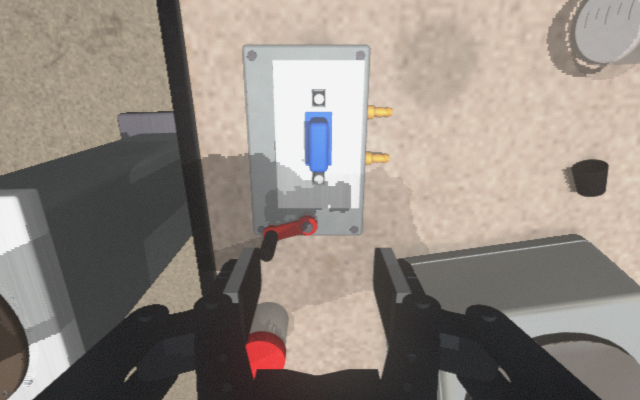

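Both studs now show inside the holes at (319,98) and (319,179), and the cover lies square on the cell. I'll check its height and tilt, and re-measure the post.

Run:
```python
from h import *
c=np.load("w6.npz");W=world(c);im=c["image"].astype(int)
m=np.zeros((400,640),bool);m[65:90,280:358]=1;m[95:180,280:300]=1;m[95:180,338:358]=1;m[185:203,280:358]=1
P=W[m];A=np.c_[P[:,:2],np.ones(len(P))];k=np.linalg.lstsq(A,P[:,2],rcond=None)[0];print("plate z",np.median(P[:,2]),"slope",k[:2])
m=np.zeros((400,640),bool);m[210:260,230:300]=1
q=m&(W[...,2]>72)&(W[...,2]<90);print("post",np.median(W[q],0),q.sum())
cellm=W[100:180,255:268].reshape(-1,3);print("cell z",np.median(cellm[:,2]))
v,u=np.nonzero((im[...,2]-im[...,0]>60)&(W[...,2]>70)&(np.arange(400)[:,None]<200));print("handle top",np.median(W[v,u],0))
```

```text
** On entry to DLASCL parameter number  4 had an illegal value
 ** On entry to DLASCL parameter number  4 had an illegal valueTraceback (most recent call last):
  File "<stdin>", line 4, in <module>
    x, resids, rank, s = _umath_linalg.lstsq(a, b, rcond,
                         ~~~~~~~~~~~~~~~~~~~^^^^^^^^^^^^^
                                             signature=signature)
                                             ^^^^^^^^^^^^^^^^^^^^
    raise LinAlgError("SVD did not converge in Linear Least Squares")
numpy.linalg.LinAlgError: SVD did not converge in Linear Least Squares
```

play_rows --pt "0.4 0.2 -0.34 0" --pt "0.4 0.2 -0.34 0" --pt "0.36 0.2 -0.34 0" --pt "0 0 0 0" --pt "0 0 0 0"

```text
time: 16.12
ee_pos: [403.5, 133.8, 152.9]
eef_rot: [[-0.03, 0.0, 1.0], [-1.0, 0.0, -0.03], [-0.0, -1.0, 0.0]]
force: [0.4, -0.5, 0.3]
gripper_width: 0.602
```

Run:
```python
from plant import manip
from h import *
s=manip.sense();print(s["time"],s["ee_pos"])
c=manip.camera("wrist");np.savez("w7.npz",**c)
cv2.imwrite("pics/w7.png",c["image"][:,:,::-1])
```

```text
16.125 [403.48948625 133.83030321 152.87457314]
```

View pics/w7.png

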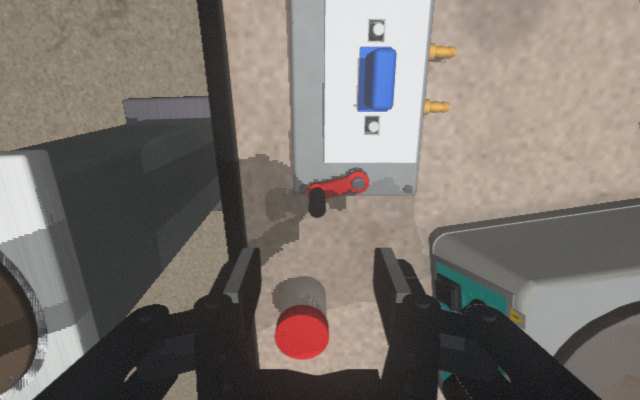

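Run:
```python
from h import *
c=np.load("w6.npz");W=world(c);im=c["image"].astype(int)
m=np.zeros((400,640),bool);m[65:90,280:358]=1;m[95:180,280:300]=1;m[95:180,338:358]=1;m[185:203,280:358]=1
P=W[m];P=P[np.isfinite(P[:,2])];P=P[abs(P[:,2]-np.median(P[:,2]))<6];A=np.c_[P[:,:2],np.ones(len(P))];k=np.linalg.lstsq(A,P[:,2],rcond=None)[0];print("plate z",np.median(P[:,2]),"slope",k[:2])
print("cell z",np.nanmedian(W[100:180,255:268,2]))
for f,b in(("w6",(215,262,255,285)),("w7",(185,220,300,332))):
    c=np.load(f+".npz");W=world(c);m=np.zeros((400,640),bool);m[b[0]:b[1],b[2]:b[3]]=1
    q=m&(W[...,2]>74)&(W[...,2]<90);print("post",np.median(W[q],0),q.sum())
```

```text
plate z 35.246888482550155 slope [-0.00158875 -0.00066489]
cell z 29.3108800816901
post [402.99378484 132.30366812  79.14688124] 190
post [402.38151255 131.76974252  78.91232592] 260
```

The plate top is 5.9 mm above the cell top with a slope under 0.002, so it is home and flat. The post is near (402.7,132). Next I'll descend and grip it gently.

play_rows --pt "0.04 0.8 -0.02 0" --pt "0 0.7 0 0" --pt "0 0.6 0 0" --pt "0 0.5 0 0" --pt "0 0 0 0"

```text
time: 16.8
ee_pos: [401.7, 131.9, 47.8]
eef_rot: [[-0.03, -0.003, 1.0], [-1.0, -0.001, -0.03], [0.001, -1.0, -0.003]]
force: [1.0, 0.1, -0.1]
gripper_width: 0.604
```

play_rows --pt "0 0 0 0" --pt "0 0 0 0" --pt "0 0 0 0" --pt "0 0 0 0" --pt "0 0 0 0" --fingers 0 --newtons 25

```text
time: 17.42
ee_pos: [403.4, 132.2, 49.9]
eef_rot: [[-0.03, 0.002, 1.0], [-1.0, 0.001, -0.03], [-0.001, -1.0, 0.002]]
force: [2.7, 1.5, 5.4]
gripper_width: 0.131
```

play_rows --pt "0 0 0 0" --pt "0 0 0 0"

```text
time: 17.68
ee_pos: [403.3, 132.2, 49.8]
eef_rot: [[-0.03, 0.002, 1.0], [-1.0, 0.001, -0.03], [-0.001, -1.0, 0.002]]
force: [2.1, 1.8, 5.6]
gripper_width: 0.132
```

play_rows --pt "-0.142 0 -0.021 0" --pt "-0.144 0 0.005 0" --pt "-0.14 0 0.031 0" --pt "-0.133 0 0.055 0" --pt "0 0 0 0"

```text
time: 18.3
ee_pos: [404.5, 153.9, 49.7]
eef_rot: [[-0.03, -0.002, 1.0], [-1.0, -0.0, -0.03], [0.001, -1.0, -0.002]]
force: [-6.3, -2.0, 13.7]
gripper_width: 0.129
```

play_rows --pt "-0.121 0 0.078 0" --pt "-0.105 0 0.099 0" --pt "-0.085 0 0.116 0" --pt "0 0 0 0"

```text
time: 18.8
ee_pos: [413.1, 169.2, 49.7]
eef_rot: [[-0.028, -0.009, 1.0], [-1.0, 0.008, -0.028], [-0.008, -1.0, -0.01]]
force: [-20.5, 13.4, 21.6]
gripper_width: 0.13
```

Forces are growing and the tool lags in x, so I'll stop and look.

Run:
```python
from plant import manip
from h import *
s=manip.sense();print(s["time"],s["ee_pos"],s["force"],s["wrist_torque"])
c=manip.camera("wrist");np.savez("w8.npz",**c)
cv2.imwrite("pics/w8.png",c["image"][:,:,::-1])
c=manip.camera("side");cv2.imwrite("pics/s8.png",cv2.resize(c["image"][140:210,270:350,::-1],None,fx=8,fy=8,interpolation=cv2.INTER_CUBIC))
```

```text
18.8 [413.10239152 169.19111546  49.68651928] [-20.45277631  13.35863979  21.62709021] [ 2.41767445  4.04608168 -0.3141245 ]
```

View pics/w8.png

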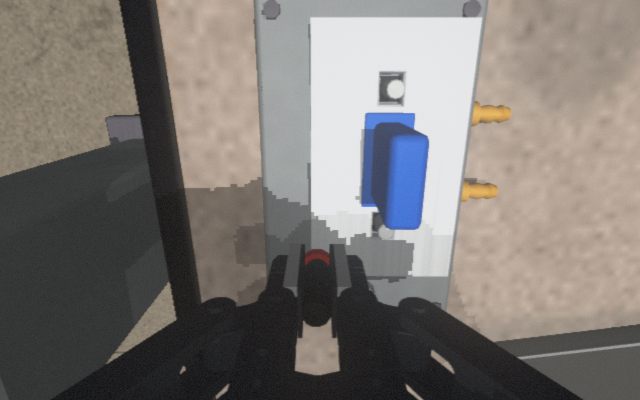

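View pics/s8.png

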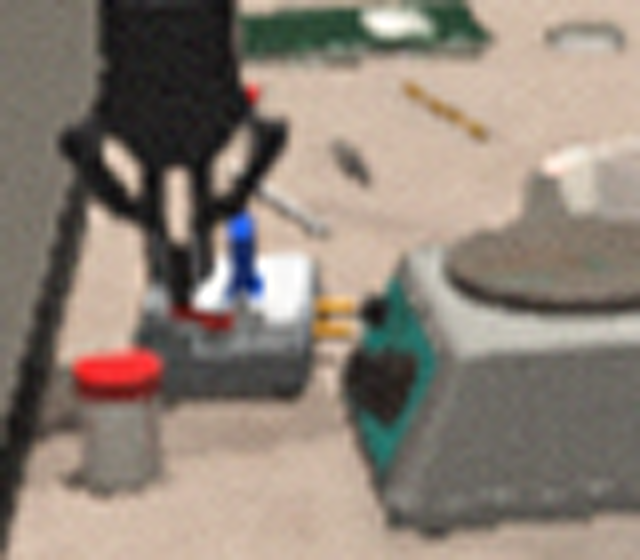

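play_rows --pt "0 0 0 0" --pt "0 0 0 0" --pt "0 0 0 0" --fingers 0.5

```text
time: 19.27
ee_pos: [417.7, 165.9, 48.6]
eef_rot: [[-0.03, -0.0, 1.0], [-1.0, -0.0, -0.03], [0.0, -1.0, -0.0]]
force: [-1.0, 0.7, 0.2]
gripper_width: 0.501
```

play_rows --pt "0 -0.5 0 0" --pt "0 -0.9 0 0" --pt "0.4 -0.9 0 0" --pt "0 0 0 0" --pt "0 0 0 0"

```text
time: 19.9
ee_pos: [417.2, 150.0, 140.3]
eef_rot: [[-0.031, -0.0, 1.0], [-1.0, -0.0, -0.031], [0.0, -1.0, -0.0]]
force: [-0.2, 0.2, -1.2]
gripper_width: 0.498
```

Run:
```python
from plant import manip
from h import *
s=manip.sense();print(s["time"],s["ee_pos"],s["force"],s["wrist_torque"])
c=manip.camera("wrist");np.savez("w9.npz",**c)
cv2.imwrite("pics/w9.png",c["image"][:,:,::-1])
```

```text
19.9 [417.20558114 150.01275713 140.28019124] [-0.20240146  0.16305234 -1.15833391] [ 0.00219024 -0.04966629  0.00950908]
```

View pics/w9.png

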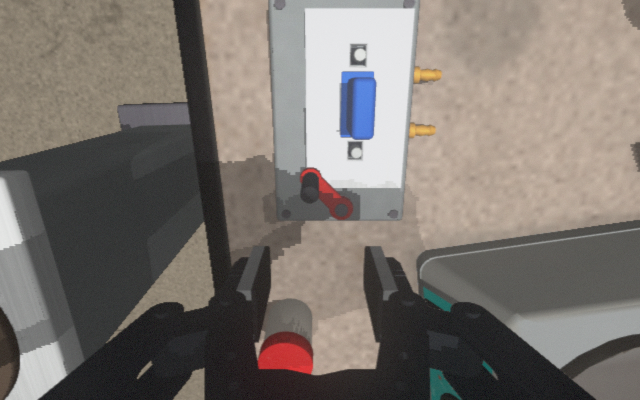

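The keeper stands at about 0.85 rad, with its arm already over the plate's corner and the post at (310,185). Its resistance came mostly from turning the post inside the grip. I'll check the cover, measure the post, then push it with loosely opened jaws.

Run:
```python
from h import *
c=np.load("w9.npz");W=world(c)
m=np.zeros((400,640),bool);m[15:40,310:405]=1;m[45:160,312:330]=1;m[45:180,385:402]=1
P=W[m];P=P[np.isfinite(P[:,2])];P=P[abs(P[:,2]-np.median(P[:,2]))<5];A=np.c_[P[:,:2],np.ones(len(P))];k=np.linalg.lstsq(A,P[:,2],rcond=None)[0];print("plate z",np.median(P[:,2]),"slope",k[:2])
print("cell z",np.nanmedian(W[40:180,282:298,2]))
m=np.zeros((400,640),bool);m[160:210,290:340]=1
q=m&(W[...,2]>74)&(W[...,2]<90);p=np.median(W[q],0);print("post",p,q.sum())
d=p[:2]-[433.2,138.4];print(np.linalg.norm(d),np.arctan2(d[1],-d[0])+.03)
q=m&(W[...,2]>36)&(W[...,2]<50)&(c["image"][...,0].astype(int)-c["image"][...,1]>60);print("arm z",np.percentile(W[q][:,2],[10,50,90]))
```

```text
plate z 35.149709564749415 slope [-0.00155738 -0.00098585]
cell z 29.249199081863736
post [411.95604298 162.6184704   79.12396544] 293
32.21552449910556 0.8807329897173136
arm z [42.16458684 43.03881268 44.09147846]
```

play_rows --pt "-0.3 0 -0.1 0" --pt "0 0.7 0 0" --pt "0 0.7 0 0" --pt "0 0.5 0 0" --pt "0 0.35 0 0" --fingers 0.4

```text
time: 20.58
ee_pos: [412.6, 162.7, 49.3]
eef_rot: [[-0.029, -0.002, 1.0], [-1.0, -0.001, -0.029], [0.001, -1.0, -0.002]]
force: [-0.0, -0.1, 0.4]
gripper_width: 0.398
```

play_rows --pt "0 0 0 0" --pt "0 0 0 0" --pt "0 0 0 0" --fingers 0.24

```text
time: 20.95
ee_pos: [414.3, 162.6, 51.7]
eef_rot: [[-0.03, 0.001, 1.0], [-1.0, 0.001, -0.03], [-0.001, -1.0, 0.001]]
force: [-0.3, 0.0, -0.0]
gripper_width: 0.239
```

play_rows --pt "-0.03 0 0.08 0" --pt "-0.03 0 0.1 0" --pt "-0.03 0 0.1 0" --pt "-0.02 0 0.1 0" --pt "0 0 0 0"

```text
time: 21.58
ee_pos: [428.8, 166.6, 50.8]
eef_rot: [[-0.03, -0.001, 1.0], [-1.0, 0.001, -0.03], [-0.001, -1.0, -0.001]]
force: [-2.5, 2.2, -0.7]
gripper_width: 0.242
```

play_rows --pt "0 0 0.08 0" --pt "0 0 0.06 0" --pt "0 0 0.04 0" --pt "0 0 0 0"

```text
time: 22.08
ee_pos: [436.7, 165.8, 51.0]
eef_rot: [[-0.03, 0.001, 1.0], [-1.0, -0.001, -0.03], [0.001, -1.0, 0.001]]
force: [-0.7, 0.1, 0.7]
gripper_width: 0.241
```

Only light forces. I'll push on gently until the stop is felt.

play_rows --pt "0 0 0.04 0" --pt "0 0 0.03 0" --pt "0 0 0 0"

```text
time: 22.45
ee_pos: [439.2, 165.9, 50.9]
eef_rot: [[-0.03, 0.0, 1.0], [-1.0, -0.0, -0.03], [0.0, -1.0, 0.0]]
force: [-0.9, 0.2, 0.5]
gripper_width: 0.243
```

play_rows --pt "0 0 0.03 0" --pt "0 0 0.03 0" --pt "0 0 0 0"

```text
time: 22.82
ee_pos: [439.9, 166.0, 50.8]
eef_rot: [[-0.03, -0.003, 1.0], [-1.0, 0.001, -0.03], [-0.0, -1.0, -0.003]]
force: [-7.3, 2.2, 4.0]
gripper_width: 0.241
```

The stop is felt: -7 N with the tool stalled at x = 440. I'll back off, open, lift and check.

play_rows --pt "0 0 -0.1 0" --pt "0 0 0 0" --pt "0 0 0 0" --fingers 0.4

```text
time: 23.2
ee_pos: [437.7, 165.9, 51.0]
eef_rot: [[-0.03, 0.001, 1.0], [-1.0, -0.0, -0.03], [0.0, -1.0, 0.001]]
force: [0.6, -0.2, 0.1]
gripper_width: 0.398
```

play_rows --pt "0 -0.5 0 0" --pt "0 -0.9 0 0" --pt "0 -0.9 0 0" --pt "0.8 -0.6 0 0" --pt "0.4 -0.6 0 0"

```text
time: 23.82
ee_pos: [436.1, 117.1, 192.0]
eef_rot: [[-0.03, 0.001, 1.0], [-1.0, -0.0, -0.03], [0.0, -1.0, 0.001]]
force: [1.0, -0.3, 0.0]
gripper_width: 0.397
```

play_rows --pt "0 0 0 0" --pt "0 0 0 0" --pt "0 0 0 0"

```text
time: 24.2
ee_pos: [435.5, 118.4, 189.7]
eef_rot: [[-0.029, -0.002, 1.0], [-1.0, -0.0, -0.029], [0.0, -1.0, -0.002]]
force: [-0.9, 0.8, -0.7]
gripper_width: 0.396
```

Run:
```python
from plant import manip
from h import *
s=manip.sense();print(s["time"],s["ee_pos"],s["force"])
c=manip.camera("wrist");np.savez("w10.npz",**c)
cv2.imwrite("pics/w10.png",c["image"][:,:,::-1])
t=manip.camera("top");cv2.imwrite("pics/top10.png",t["image"][:,:,::-1])
```

```text
24.2 [435.47409647 118.35361044 189.68737997] [-0.85390963  0.77172058 -0.70781042]
```

View pics/w10.png

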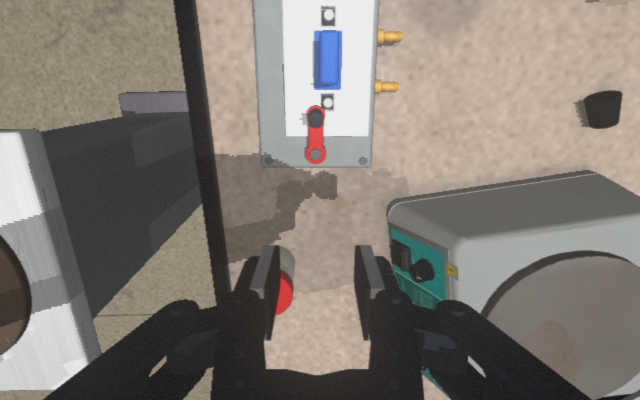

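View pics/top10.png

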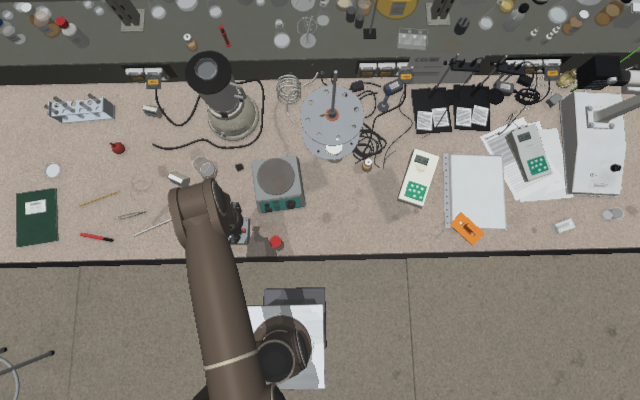

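The keeper arm now points straight along the cell's +y over the cover's end, with the post at (316,118) and the pivot at (316,154). In the top view the bystanders stand where they were. One last numeric check before handing in.

Run:
```python
from h import *
c=np.load("w10.npz");W=world(c);im=c["image"].astype(int)
m=np.zeros((400,640),bool);m[3:100,288:308]=1;m[3:130,345:366]=1
P=W[m];P=P[np.isfinite(P[:,2])];P=P[abs(P[:,2]-np.median(P[:,2]))<5];A=np.c_[P[:,:2],np.ones(len(P))];k=np.linalg.lstsq(A,P[:,2],rcond=None)[0];print("plate z",np.median(P[:,2]),"slope",k[:2],"cell",np.nanmedian(W[20:140,262:276,2]))
m=np.zeros((400,640),bool);m[98:135,298:335]=1
q=m&(W[...,2]>74)&(W[...,2]<90);p=np.median(W[q],0);d=p[:2]-[433.2,138.4];print("post",p,"angle",np.arctan2(d[1],-d[0])+.03,np.linalg.norm(d))
from plant import manip
manip.sign_off();print(manip.sense()["time"])
```

```text
plate z 35.19015308115452 slope [-0.00123441 -0.00095166] cell 29.26243931316865
post [434.47933952 170.5072845   79.02499497] angle 1.6406210306381983 32.132762527362445
the job is handed in; nothing more can be done
the job is handed in; nothing more can be done
```

The cover is fully home over both studs and the keeper is swung to its stop. The gripper is clear, and I handed the job in at about 24 s.

- **Placing the cover:** I lined up one cover hole with its stud through the wrist camera, so the plate went straight down without sliding or searching. The measured force was about 5 N when it seated at the expected height.
- **Cover check:** The last image put the plate top 5.9 mm above the cell top, tilted less than 0.002 rad. Both studs showed through the holes.
- **Keeper trouble:** My first swing gripped the post, and the measured force on the tool rose to about 33 N (20, 13 and 22 N in x, y and z) with the keeper near 0.9 rad. I did not measure the force between cover and cell at that point. I let go, found the cover still flat, and pushed the keeper the rest of the way with loosely opened jaws, at no more than about 9 N.
- **Keeper check:** My last script printed 1.64 rad because I applied the cell's small rotation with the wrong sign. Corrected, it is about 1.58 rad, which is the closed stop within camera error.
- **Other things on the bench:** By eye in the last pictures, the bystanders had not moved, though the arm partly hid the left side of the top view. I did not re-measure their positions.

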